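# Thread the coil spring onto the slotted rod of a pottery bonding clamp

## Task

Put the wide coil spring back on the bonding clamp: thread it, cross-bar uppermost, down over the upright rod, and if it snags turn it a little until its cross-bar drops into the slot in the rod's end and the spring sits fully home on its round seat. Do not force it, leave the slim spring, the juglet and the bowl where they stand, and let go when done.

Things in the scene. Friction and masses are not known exactly. Their poses are not given: they have to be found in the camera images.
- spring: The wide steel coil spring, upright and loose on the bench: outer diameter 41 mm, inner 31 mm, length 60 mm, 4 mm wire, 140 g, rigid (too stiff to compress or bend by hand). Its lower end is open; a straight cross-bar spans its upper end coil. Origin: centre of the lower end; z points up to the cross-bar end, x lies along the cross-bar.
- cross_bar (a point): Middle of the spring's cross-bar, a straight 4 mm wire a full diameter long, on the spring's axis 58 mm above its lower end (its underside 56 mm above it); axes as the spring's. Over the rod but off the slot, the bar snags on the rod's end with the spring 10 mm short of its seat; it drops in within about 0.15 rad of the slot's direction.
- stand: The bonding clamp, fixed to the bench: grey base plate 100 x 220 x 14 mm; on it a round steel seat, 52 mm across; from the seat's centre rises an upright dark steel rod, 27 mm in diameter. A cradle under 70 mm high, with a lump of terracotta, begins 105 mm along the stand's +y. Origin: on the rod's axis at bench height, z up; the plate runs from -50 to 170 mm along y.
- seat (a point): Centre of the round seat's top, 20 mm above the bench, on the rod's axis (inside the rod); the spring's lower end rests here when home. Axes as the stand's.
- rod_top (a point): Centre of the rod's end, 86 mm above the bench; axes as the stand's. Its rim is bevelled 2.5 mm. One straight slot, 8 mm wide and 14 mm deep, crosses the end like a screw head's. The slot's direction is not reported and differs each time, within 0.6 rad (35 degrees) either side of the stand's x axis. The rod can turn only against 2.5 N m of friction.
- slim_spring: A bystander: a slim steel coil spring without cross-bar, outer diameter 24 mm, 56 mm long, loose, upright on the bench. Origin: centre of its lower end.
- juglet: A bystander: a small terracotta juglet, 62 mm across, 84 mm high, loose. Origin: centre of its underside.
- bowl: A bystander: a small white ceramic bowl, 64 mm across, 34 mm high, loose. Origin: centre of its underside.

How it is judged:
At the end, for the whole second after the job is handed in: The wide spring stands upright (within 5 degrees) around the rod, its axis within 5 mm of the rod's, its lower end home on the seat (20 mm above the bench, less than 3.5 mm of gap), which it can reach only with the cross-bar down in the slot; it is at rest and released (horizontal distance between spring and rod_top below 0.005 m and z of spring in the frame of stand between 0.017 and 0.0235 m and angle between spring's own z axis and vertical below 0.09 rad and linear speed of spring below 0.02 m/s); the robot touches nothing.
It fails at once if the spring is forced against the clamp (all their contact forces together, pressing and twisting, over 90 N) (contact force between spring and stand above 90 N).
It fails at once if the slim spring is shifted by more than 30 mm (distance of slim_spring from where it was at the start of the episode above 0.03 m).
It fails at once if the juglet is shifted by more than 30 mm (distance of juglet from where it was at the start of the episode above 0.03 m).
It fails at once if the bowl is shifted by more than 30 mm (distance of bowl from where it was at the start of the episode above 0.03 m).
It also fails if it takes over 42 s, if anything falls off the work surface, if the arm or the gripper's body presses on something with over 40 N, if the wrist force passes 120 N, or if a joint passes its speed limit or range.

## Robot

A 6-joint arm with a two-finger parallel gripper is mounted at the origin on the work surface. World frame = base frame: x ahead of the robot, y to its left, z up, the work surface at z = 0. Lengths are in m, angles in rad, forces in N, time in s.
With the tool pointing down it reaches from about 0.4 to 0.925 m from the base axis. Payload 3.4 kg.
Tool frame: the origin (TCP) lies midway between the tips of the shut fingers; the grasp point (between the pads) lies 19 mm behind it; z points along the fingers, y is the line along which they close (so a half turn about z gives the same grasp; the last joint's range is limited). The gripper opens to 85 mm and grips with 20 to 120 N. Pads are 22 mm wide; open, the fingers measure 114 mm over their backs; the gripper's body (76 mm by 85 mm) begins 54 mm behind the grasp point. The pads swing forward as they close: fully open they stand 13 mm farther back than shut.
Start: joints at [1.117, 0.307, 1.506, -0, 1.328, -0.073], TCP at [0.214, 0.534, 0.231] pointing down, gripper open.
Joint ranges: [-3.12, 3.12], [-1.05, 2.28], [0.14, 2.33], [-1.42, 4.57], [0.1, 2.73], [-2.68, 2.68]. Speed limits (rad/s): [2.57, 2.57, 3.14, 3.14, 3.14, 3.14].

## Interface

Orientations are given as a rotation vector (axis times angle).
In Python, from rig import bot gives the robot as it stands. The module is installed in compiled form; this text tells all that it offers.
- The arm moves only by the tool carry_out, never from a script. Its argument "deltas" is a list that holds one entry, the list of rows, each a list of 7 numbers: the shift along the tool's x, y, z normalised to -1 to 1, where 1 is 800 mm, then the turn, a rotation vector about the tool's x, y, z normalised to -1 to 1, where 1 is 45 degrees, then the opening, from 0 (shut) to 1 (fully open). A call has 1 to 10 rows; each row is the pose to reach, as a shift and turn from the pose commanded when the call began, along the tool's axes at that moment; what a row does not reach only later rows make up. A row lasts 1/12 s, in which the tool goes at most 41.7 mm and 7.16 degrees, less where a joint would pass 70% of its speed; a pose out of reach is approached as far as the arm can. A call with a number of a shift or a turn outside -1 to 1 is refused whole. A call with a gripper value outside its range is refused whole. The fingers move at their own pace and stop on an object; "force" is the grip in N (left out, the last holds). Time passes only in rows, so rows that repeat a pose let the fingers close. It gives the time, the measured TCP pose, the force, the opening and the grip force at its end, in the units of the state.
- bot.read_state(): the state, without advancing time (a new reading comes with each control period).
- bot.read_camera(name): name is "scene" or "top"; returns a dict with "img" (384x512x3 uint8, red, green, blue), "depth" (384x512 float32, m along the optical axis (not along the pixel's ray), 0 where there is no reading), "fx", "fy", "cx", "cy" (pixels), "rvec" (rotation vector, rad) and "tvec" (3), from world to camera coordinates, as OpenCV has them. Camera axes: x right, y down, z forward; pixel columns grow to the right and rows downward; lengths in m; the calibration is good to about 2 mm. A picture is of the moment at which its call begins.
- bot.close_job(): hands the job in; it is judged then, once.
The state is a dict: "time_s": time; "joint_pos": joint angles; "qd": joint speeds; "effort": joint torques, N m; "position": TCP position; "orientation": TCP orientation; "contact_force": force on the tool from outside, world axes, zero at the start; "moment": the same for the moment, N m; "width": finger opening in m; "grip_force": force on a finger pad.
Only numpy, scipy, OpenCV 4.12 (cv2) and the standard library are available. Lean on these libraries where they do the work, as an engineer would, in place of code of your own. Each camera call takes 0.05 s, during which the arm holds its last target. There are 200 camera calls.

## Working session

There is one attempt and no reset: what is moved stays moved. The work goes in short steps, Python scripts to look and compute and a tool call to move; the robot and the scene stay as the last step left them, time stands still between calls to the robot, and variables do not carry over. Pictures are saved under pics/ and viewed, at most 10 in all, crops included, and the job is handed in when it is done.

Besides the shell and the picture viewer there is one more tool, called after "Emit:" as name(argument=value, ...) on one line, values as JSON. carry_out: Moves the arm, as the interface text tells. Scaled input: -1 to 1 covers 800 mm each way for a shift and 45 degrees each way for a turn. Its arguments: {"type":"object","properties":{"deltas":{"type":"array","items":{"type":"array","items":{"type":"array","items":{"type":"number","minimum":-1,"maximum":1}}}},"force":{"type":"number"}},"required":["deltas"]}

```bash
mkdir -p pics; cat > h.py <<'E'
import numpy as np, cv2
from rig import bot
from scipy.spatial.transform import Rotation as R
def cam(n):
    c=bot.read_camera(n); c['R']=R.from_rotvec(np.ravel(c['rvec'])).as_matrix(); c['t']=np.ravel(c['tvec']); return c
def world(c):
    d=c['depth']; v,u=np.mgrid[:d.shape[0],:d.shape[1]]
    p=np.stack([(u-c['cx'])/c['fx']*d,(v-c['cy'])/c['fy']*d,d],-1)
    return (p-c['t'])@c['R']
def ray(c,u,v,z):
    r=np.array([(u-c['cx'])/c['fx'],(v-c['cy'])/c['fy'],1])@c['R']; o=-c['t']@c['R']
    return o+r*(z-o[2])/r[2]
def proj(c,p):
    q=c['R']@np.asarray(p)+c['t']; return q[0]/q[2]*c['fx']+c['cx'],q[1]/q[2]*c['fy']+c['cy']
E
python3 - <<'E'
from h import *
for n in ('scene','top'):
    c=cam(n); cv2.imwrite(f'pics/{n}0.png',c['img'][:,:,::-1]); np.savez(f'{n}0.npz',**c)
    print(n,c['fx'],c['cx'],c['cy'],-c['t']@c['R'],c['R'][2])
s=bot.read_state(); print(s)
E
```

```text
scene 412.75519378204945 249.4866423032718 184.47902473218915 [ 1.06083519 -0.62402356  0.60020654] [-0.51824934  0.65794374 -0.54637685]
top 479.92696767713227 248.40705406694084 196.25942297983718 [0.49474784 0.01009116 1.19335158] [ 0.09342454 -0.02193026 -0.99538481]
{'time_s': 0.1, 'joint_pos': array([ 1.11654336e+00,  3.07469919e-01,  1.50750368e+00,  3.08959338e-06,
        1.32837887e+00, -7.34973613e-02]), 'qd': array([ 6.29951292e-04, -2.21639426e-03, -2.91682049e-03,  3.03148817e-04,
        1.84516370e-03, -7.17346374e-06]), 'effort': array([ 7.97645043e-06, -4.58530462e+01, -2.52607030e+01, -1.50077454e-05,
        5.59562366e-03, -2.39094061e-05]), 'position': array([0.21344051, 0.53327515, 0.23050407]), 'orientation': array([-5.94396740e-01, -3.08437803e+00,  2.66700536e-03]), 'contact_force': array([-0.35914638,  0.0122728 , -0.03502011]), 'moment': array([-0.00912343,  0.00502265, -0.02117363]), 'grip_force': 0.0, 'width': 0.08524652378023277}
```

View pics/scene0.png

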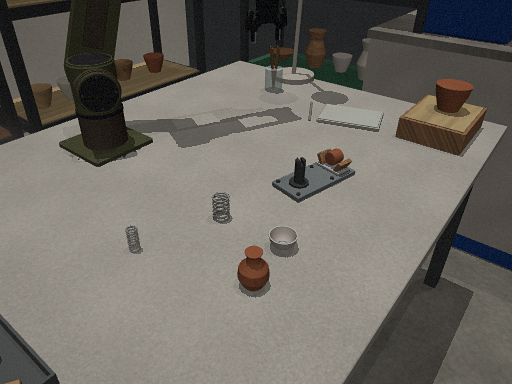

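View pics/top0.png

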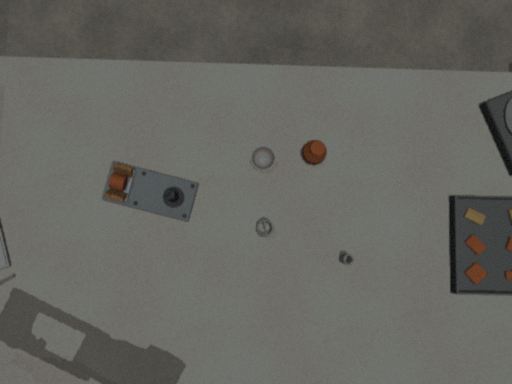

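The scene view shows the wide spring at (221,207), the slim spring at (133,239), the rod at (299,172), the bowl at (283,240) and the juglet at (254,270). In the top view the spring is at (264,227) and the rod at (173,197), with the cradle to its left. Next I measure heights from depth and enlarge the spring and the rod.

```bash
python3 - <<'E'
from h import *
cs={n:dict(np.load(f'{n}0.npz')) for n in('scene','top')}
t=cs['top']; s=cs['scene']
def crop(c,u,v,r,k): return cv2.resize(c['img'][v-r:v+r,u-r:u+r],(k,k),interpolation=cv2.INTER_CUBIC)
im=np.vstack([np.hstack([crop(t,264,227,16,300),crop(t,173,197,16,300)]),np.hstack([crop(s,221,207,25,300),crop(s,299,172,25,300)])])
im=np.clip(im.astype(float)*1.7,0,255).astype(np.uint8)
cv2.imwrite('pics/crops.png',im[:,:,::-1])
for n,bx in (('top',dict(spring=(264,227,22),rod=(173,197,14),bowl=(263,158,16),jug=(314,152,18),slim=(346,258,14))),('scene',dict(spring=(221,207,22),rod=(299,172,20),bowl=(283,240,18)))):
    W=world(cs[n])
    for k,(u,v,r) in bx.items():
        P=W[v-r:v+r,u-r:u+r].reshape(-1,3); P=P[np.isfinite(P).all(1)]
        Q=P[(P[:,2]>.03)&(P[:,2]<.12)] if k=='rod' else P[(P[:,2]>.012)&(P[:,2]<.12)]
        zt=np.percentile(Q[:,2],99); T=Q[Q[:,2]>zt-.008]
        print(n,k,len(Q),'ext',Q.min(0).round(3),Q.max(0).round(3),'top mean',T.mean(0).round(4),'mid',((T.min(0)+T.max(0))/2).round(4))
# plate: corners from top by grey-blue mask between z .008 and .018
W=world(t); m=((W[:,:,2]>.008)&(W[:,:,2]<.025)).astype(np.uint8); m[:, :95]=0;m[:,205:]=0;m[:150]=0;m[230:]=0
c=max(cv2.findContours(m,0,2)[0],key=cv2.contourArea)
P=W[m>0][:,:2]; rr=cv2.minAreaRect((cv2.convexHull(c).reshape(-1,2)).astype(np.float32)); 
print(rr,[ray(t,*q,.014).round(4) for q in cv2.boxPoints(rr)])
E
```

```text
top spring 134 ext [ 0.508 -0.075  0.013] [ 0.546 -0.035  0.066] top mean [ 0.5274 -0.0557  0.0605] mid [ 0.5269 -0.0556  0.0615]
top rod 138 ext [0.586 0.155 0.032] [0.612 0.181 0.092] top mean [0.5991 0.1687 0.0864] mid [0.5987 0.1684 0.0872]
top bowl 374 ext [ 0.669 -0.079  0.012] [ 0.731 -0.017  0.038] top mean [ 0.7006 -0.0491  0.0338] mid [ 0.6996 -0.048   0.0337]
top jug 495 ext [ 0.686 -0.202  0.025] [ 0.745 -0.144  0.09 ] top mean [ 0.7164 -0.174   0.0848] mid [ 0.7167 -0.1745  0.0854]
top slim 105 ext [ 0.446 -0.266  0.012] [ 0.47  -0.242  0.061] top mean [ 0.4573 -0.2533  0.0559] mid [ 0.4582 -0.2539  0.0566]
scene spring 304 ext [ 0.508 -0.077  0.012] [ 0.548 -0.035  0.064] top mean [ 0.5293 -0.0582  0.0597] mid [ 0.5283 -0.0571  0.0596]
scene rod 241 ext [0.586 0.151 0.031] [0.614 0.286 0.088] top mean [0.6008 0.1653 0.0843] mid [0.5993 0.167  0.084 ]
scene bowl 493 ext [ 0.668 -0.081  0.012] [ 0.731 -0.017  0.036] top mean [ 0.6987 -0.0473  0.0326] mid [ 0.6993 -0.0486  0.0322]
((149.757568359375, 191.001953125), (89.98731994628906, 40.54270935058594), 14.470293045043945) [array([0.5891, 0.3446, 0.014 ]), array([0.6869, 0.3247, 0.014 ]), array([0.6363, 0.1083, 0.014 ]), array([0.5389, 0.1301, 0.014 ])]
```

View pics/crops.png

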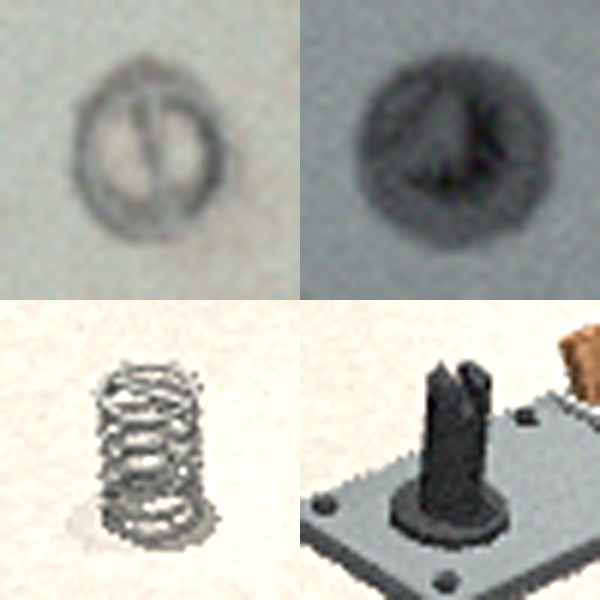

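The crops show the spring's bar running almost straight up the image, through (140,90) to (158,180). The slot is cut through the rod's end, and in the scene crop it shows as a notch at (462,375). The plate and depth agree on the rod axis at (0.599, 0.168) and on the heights 0.060 and 0.086. Next I work out the bar and slot directions from averaged frames.

```bash
python3 - <<'E'
from h import *
np.set_printoptions(linewidth=200)
for n in('top','scene'):
    L=[cam(n) for _ in range(8)]; c=L[0]; c['depth']=np.median([l['depth'] for l in L],0); c['img']=np.mean([l['img'].astype(float) for l in L],0)
    np.savez(f'{n}1.npz',**c)
    W=world(c); g=c['img'].mean(2)
    for k,p in(('rod',(.599,.168,.086)),('spring',(.5275,-.0565,.058))):
        u,v=map(lambda q:int(round(q)),proj(c,p)); r=8
        print(n,k,u,v); print((W[v-r:v+r+1,u-r:u+r+1,2]*1000).round().astype(int)); 
        if n=='top': print(g[v-r:v+r+1,u-r:u+r+1].round().astype(int))
    if n=='top':
        for k,p,R0,f in(('rod',(.599,.168),.0115,lambda z:(z<.081)),('bar',(.5275,-.0565),.0135,lambda z:(z>.050)&(z<.066))):
            P=W.reshape(-1,3); d=np.hypot(P[:,0]-p[0],P[:,1]-p[1]); Q=P[(d<R0)&f(P[:,2])]
            l=cv2.fitLine(Q[:,:2].astype(np.float32),cv2.DIST_HUBER,0,1e-5,1e-5).ravel(); print(k,len(Q),l.round(4),'yaw',np.arctan(l[1]/l[0]))
E
```

```text
top rod 170 194
[[16 14 12 15 16 15 16 15 15 15 14 15 14 14 15 14 14]
 [15 16 14 15 14 15 14 16 21 22 21 20 21 22 20 15 16]
 [17 16 12 13 16 14 21 21 22 19 20 21 21 20 21 19 20]
 [14 14 14 15 20 85 85 84 84 84 21 22 21 21 21 21 21]
 [14 16 14 23 84 86 85 88 88 78 73 73 20 22 22 21 21]
 [16 14 15 86 87 86 87 88 83 73 73 74 73 20 21 20 21]
 [15 15 84 88 86 87 87 84 75 70 73 73 87 76 21 20 18]
 [15 15 85 84 86 86 83 74 75 73 71 87 87 83 59 23 20]
 [15 20 85 86 87 86 77 74 73 74 85 87 86 85 66 43 21]
 [15 22 84 87 88 77 71 73 74 87 87 87 87 82 68 48 26]
 [14 23 86 86 79 73 72 72 87 86 89 85 86 80 65 49 29]
 [16 19 20 81 73 72 74 86 87 87 86 86 85 76 62 46 28]
 [12 21 22 22 73 75 73 87 88 85 86 84 80 67 55 40 25]
 [14 20 21 22 22 72 87 87 87 84 85 79 70 60 47 34 21]
 [15 22 20 22 21 22 80 85 81 76 73 67 57 48 36 24 21]
 [15 14 21 20 21 20 20 21 53 55 53 50 43 33 23 21 19]
 [15 14 19 19 21 21 21 22 21 22 25 25 22 22 21 21 21]]
[[86 86 85 85 85 85 84 80 79 75 69 65 68 73 77 81 84]
 [86 86 84 86 85 79 73 65 61 55 51 52 52 55 59 67 74]
 [87 85 86 82 77 64 51 48 42 40 41 44 44 41 45 52 57]
 [8
[... 4188 characters left out ...]
 0  1  2 61 60 60 59 58 59 59 60 60 60 61 60  1  1]
 [ 1 60 61 60 58  1  0  1  1  0  1  1  0 59 61 61  1]
 [ 0 61 60 60 60 60 54 54 53 52 52 52 52  1  1 60 62]
 [61 60 55 58 59 61 61 60 61 50 50 51 51 52 51 60 61]
 [61 60 54  1  1  1 58 59 60 60 61 61  1 50 52 52 60]
 [60 61  1  1  1  0  1  1  1 58 58 59 60 61 60 61 60]
 [58 60 61  0 43 43 43 42 42 41 42 41 58 59 61 61 58]
 [55 60 59 61 61 40 39  0  0  0 40 40 61 61 60 58 51]
 [ 0 56 57 59 60 60 60 61 60 60 60 60 60 59 40 40 51]
 [44 44 54 56 57 57 58 58 59 57 57 58 57  0  1 50 49]
 [44 46  1  1 32 31 31 55 56 30 29 30 30 29 49 50 48]
 [ 1 46 46 32 30 28  0  1  2  0  0 28 28 49 48 47 39]
 [ 1 44 45 46 46  1  1  1  1  1 48 48 49 48 29 29 38]]
```

```bash
cat >> h.py <<'E'
def plan(xyz,yaw):
    "normalised delta from measured pose to TCP xyz, pointing down, tool y at given world yaw"
    s=bot.read_state(); R0=R.from_rotvec(s['orientation'])
    R1=R.from_matrix(np.array([[-np.sin(yaw+np.pi),np.cos(yaw),0],[np.cos(yaw+np.pi)*-1*-1*-1,np.sin(yaw),0],[0,0,-1]]))
    d=R0.inv().apply(np.array(xyz)-s['position'])/.8; w=(R0.inv()*R1).as_rotvec()/(np.pi/4)
    y=R0.apply([0,1,0]); print('delta',d.round(4),w.round(4),'| pos',s['position'].round(4),'yaw',np.arctan2(y[1],y[0]).round(4),'tilt',R0.apply([0,0,1]).round(4),'t',round(s['time_s'],2),'F',s['contact_force'].round(2),'M',s['moment'].round(3),'w',round(s['width'],4),'grip',round(s['grip_force'],1))
E
python3 - <<'E'
from h import *
import h
# check tool frame construction: x = y cross z
a=.3; M=np.array([[-np.sin(a+np.pi),np.cos(a),0],[-np.cos(a+np.pi)*1,np.sin(a),0],[0,0,-1]]); print(np.cross([np.cos(a),np.sin(a),0],[0,0,-1]))
for n in('top','scene'):
    c=dict(np.load(f'{n}1.npz')); W=world(c).reshape(-1,3)
    for k,p,z0,z1 in(('rod',(.599,.168),.082,.092),('spring',(.528,-.056),.056,.066)):
        Q=W[(np.hypot(*(W[:,:2]-p).T)<.025)&(W[:,2]>z0)&(W[:,2]<z1)]
        (x,y),r=cv2.minEnclosingCircle(Q[:,:2].astype(np.float32)); e=cv2.fitEllipse(cv2.convexHull(Q[:,:2].astype(np.float32)*1000))
        print(n,k,len(Q),round(x,4),round(y,4),round(r,4),np.round(e[0],1),np.round(e[1],1),'z',np.median(Q[:,2]).round(4))
    if n=='top':
        for k,p,R0,z0,z1 in(('slot',(.599,.168),.013,.068,.0778),('bar',(.528,-.0555),.0125,.05,.066)):
            Q=W[(np.hypot(*(W[:,:2]-p).T)<R0)&(W[:,2]>z0)&(W[:,2]<z1)]
            if k=='slot': Q=Q[(Q[:,0]-.599)*.75+(Q[:,1]-.168)*.66*-1<.02]; Q=Q[((Q[:,:2]-p)@[.66,.75])<.006]
            l=cv2.fitLine(Q[:,:2].astype(np.float32),cv2.DIST_HUBER,0,1e-5,1e-5).ravel(); print(k,len(Q),l.round(4),'yaw',np.arctan(l[1]/l[0]))
            if k=='slot': print((((Q[:,:2]-p)@np.array([[.71,.7],[-.7,.71]]))*1000).round(1).tolist())
E
```

```text
[-0.29552021  0.95533649  0.        ]
top rod 71 0.5991 0.1688 0.0134 [599.  168.7] [25.3 26.2] z 0.0862
top spring 104 0.528 -0.0547 0.0203 [527.6 -55.2] [38.3 39.7] z 0.0603
slot 38 [ 0.7755 -0.6314  0.6025  0.1679] yaw -0.6833048
[[10.5, 5.4], [12.2, 3.8], [7.2, 5.3], [8.9, 3.7], [10.6, 2.0], [12.2, 0.5], [4.0, 5.0], [5.6, 4.1], [7.3, 1.9], [9.0, 0.3], [12.4, -3.3], [0.7, 4.9], [2.4, 3.1], [4.0, 1.9], [5.6, 0.6], [-2.5, 4.4], [-0.9, 3.3], [0.8, 1.8], [2.5, 0.0], [-5.7, 4.3], [-4.2, 3.6], [-2.5, 1.8], [-0.8, 0.0], [9.0, -8.8], [-7.4, 3.2], [-5.8, 1.8], [-4.2, 0.1], [-10.7, 3.2], [-9.1, 1.8], [-7.4, -0.2], [4.4, -11.8], [-12.3, 1.5], [-10.6, -0.5], [-9.0, -1.7], [-12.3, -1.7], [-0.7, -12.8], [-7.1, -10.6], [-5.5, -11.6]]
bar 16 [ 0.9856  0.1691  0.5285 -0.0547] yaw 0.16992946
scene rod 40 0.5996 0.1668 0.0132 [599.7 166.2] [20.3 27.2] z 0.0859
scene spring 99 0.528 -0.0561 0.0198 [527.9 -56.2] [37.9 38.9] z 0.0601
```

```bash
python3 - <<'E'
s=open('h.py').read()
a=s.index('    R1='); b=s.index('    d=R0')
s=s[:a]+"    R1=R.from_matrix(np.array([[np.sin(yaw),np.cos(yaw),0],[-np.cos(yaw),np.sin(yaw),0],[0,0,-1]]))\n"+s[b:]
open('h.py','w').write(s)
E
python3 -c "
from h import *
plan((.528,-.0555,.16),.8)"
```

```text
Traceback (most recent call last):
  File "h.py", line 18, in plan
    R1=R.from_matrix(np.array([[np.sin(yaw),np.cos(yaw),0],[-np.cos(yaw),np.sin(yaw),0],[0,0,-1]]))
  File "scipy/spatial/transform/_rotation.pyx", line 1143, in scipy.spatial.transform._rotation.Rotation.from_matrix
ValueError: Non-positive determinant (left-handed or null coordinate frame) in rotation matrix 0: [[ 0.71735609  0.69670671  0.        ]
 [-0.69670671  0.71735609  0.        ]
 [ 0.          0.         -1.        ]].
```

```bash
sed -i 's/\[\[np.sin(yaw),np.cos(yaw),0\],\[-np.cos(yaw),np.sin/[[-np.sin(yaw),np.cos(yaw),0],[np.cos(yaw),np.sin/' h.py
python3 -c "
from h import *
plan((.528,-.0555,.16),.8)"
```

```text
delta [-0.6385 -0.5378  0.0891] [ 0.     -0.      0.4965] | pos [0.2137 0.5338 0.2313] yaw 1.19 tilt [-0.  0. -1.] t 0.9 F [-0.77 -0.63  0.08] M [-0.015 -0.001 -0.028] w 0.0856 grip 0.0
```

Emit:
carry_out(deltas=[[[-0.6385,-0.5378,0.0891,0,0,0.4965,1],[-0.6385,-0.5378,0.0891,0,0,0.4965,1],[-0.6385,-0.5378,0.0891,0,0,0.4965,1],[-0.6385,-0.5378,0.0891,0,0,0.4965,1],[-0.6385,-0.5378,0.0891,0,0,0.4965,1],[-0.6385,-0.5378,0.0891,0,0,0.4965,1],[-0.6385,-0.5378,0.0891,0,0,0.4965,1],[-0.6385,-0.5378,0.0891,0,0,0.4965,1],[-0.6385,-0.5378,0.0891,0,0,0.4965,1],[-0.6385,-0.5378,0.0891,0,0,0.4965,1]]])

```text
time_s: 1.73
position: [0.4094, 0.1665, 0.1873]
orientation: [1.18, 2.911, 0.001]
contact_force: [1.1, 1.3, -0.1]
width: 0.0854
grip_force: 0.0
```

```bash
python3 -c "
from h import *
plan((.528,-.0555,.16),.8)"
```

```text
delta [-0.2996 -0.0958  0.0341] [0.0012 0.0006 0.0003] | pos [0.4094 0.1665 0.1873] yaw 0.8003 tilt [ 1.e-03  4.e-04 -1.e+00] t 1.73 F [ 1.07  1.3  -0.09] M [ 0.004 -0.091  0.027] w 0.0854 grip 0.0
```

Emit:
carry_out(deltas=[[[-0.2996,-0.0958,0.0341,0,0,0,1],[-0.2996,-0.0958,0.0341,0,0,0,1],[-0.2996,-0.0958,0.0341,0,0,0,1],[-0.2996,-0.0958,0.0341,0,0,0,1],[-0.2996,-0.0958,0.0341,0,0,0,1],[-0.2996,-0.0958,0.0341,0,0,0,1],[-0.2996,-0.0958,0.0341,0,0,0,1],[-0.2996,-0.0958,0.0341,0,0,0,1],[-0.2996,-0.0958,0.0341,0,0,0,1],[-0.2996,-0.0958,0.0341,0,0,0,1]]])

```text
time_s: 2.57
position: [0.5261, -0.0525, 0.1597]
orientation: [-1.179, -2.91, -0.0]
contact_force: [0.1, -0.2, 0.3]
width: 0.0855
grip_force: 0.0
```

```bash
python3 -c "
from h import *
plan((.528,-.0555,.022),.8)"
```

```text
delta [-0.0045 -0.001   0.1721] [-0.0004 -0.0019  0.001 ] | pos [ 0.5261 -0.0525  0.1597] yaw 0.8008 tilt [-1.3e-03  8.0e-04 -1.0e+00] t 2.57 F [ 0.06 -0.24  0.27] M [ 0.025 -0.037 -0.013] w 0.0855 grip 0.0
```

Emit:
carry_out(deltas=[[[-0.0045,-0.001,0.05,0,0,0,1],[-0.0045,-0.001,0.09,0,0,0,1],[-0.0045,-0.001,0.12,0,0,0,1],[-0.0045,-0.001,0.145,0,0,0,1],[-0.0045,-0.001,0.16,0,0,0,1],[-0.0045,-0.001,0.172,0,0,0,1],[-0.0045,-0.001,0.172,0,0,0,1],[-0.0045,-0.001,0.172,0,0,0,1]]])

```text
time_s: 3.23
position: [0.529, -0.0557, 0.0224]
orientation: [-1.179, -2.912, -0.0]
contact_force: [0.3, 0.1, 0.6]
width: 0.0858
grip_force: 0.0
```

```bash
python3 -c "
from h import *
plan((.528,-.0555,.022),.8)
c=cam('scene'); im=cv2.resize(c['img'][140:260,150:310],(800,600),interpolation=cv2.INTER_CUBIC); cv2.imwrite('pics/g.png',im[:,:,::-1])"
```

```text
delta [ 0.0011 -0.0007  0.0005] [-0.0002 -0.0006  0.002 ] | pos [ 0.529  -0.0557  0.0224] yaw 0.8016 tilt [-4.e-04  2.e-04 -1.e+00] t 3.23 F [0.27 0.15 0.61] M [-0.02   0.006  0.011] w 0.0858 grip 0.0
```

View pics/g.png

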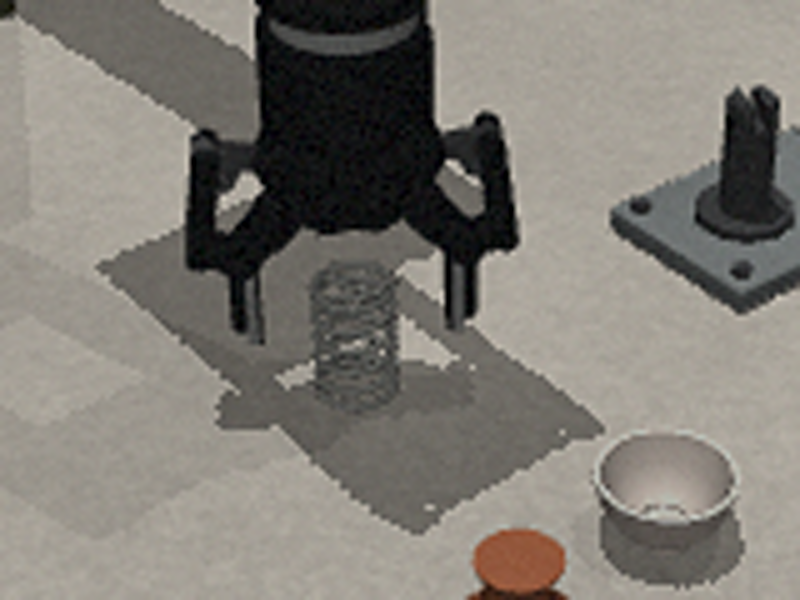

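The picture shows the spring upright midway between the open fingers: spring at (355,335), finger tips at (250,335) and (458,320). The bowl is well clear. I'll close.

Emit:
carry_out(deltas=[[[0.001,0,0,0,0,0,0.6],[0.001,0,0,0,0,0,0.5],[0.001,0,0,0,0,0,0.4],[0.001,0,0,0,0,0,0.3],[0.001,0,0,0,0,0,0.3],[0.001,0,0,0,0,0,0.3],[0.001,0,0,0,0,0,0.3],[0.001,0,0,0,0,0,0.3]]], force=50)

```text
time_s: 3.95
position: [0.5292, -0.0563, 0.0231]
orientation: [1.181, 2.91, 0.001]
contact_force: [-1.0, 0.9, 5.2]
width: 0.0385
grip_force: 49.4
```

```bash
python3 -c "
from h import *
plan((.528,-.0555,.14),.8)"
```

```text
delta [ 0.0017 -0.0002 -0.1461] [ 0.0011  0.0013 -0.0003] | pos [ 0.5292 -0.0563  0.0231] yaw 0.7998 tilt [ 1.4e-03 -1.0e-04 -1.0e+00] t 3.95 F [-0.97  0.91  5.19] M [0.127 0.168 0.062] w 0.0385 grip 49.4
```

Emit:
carry_out(deltas=[[[0,0,-0.03,0,0,0,0.3],[0,0,-0.07,0,0,0,0.3],[0,0,-0.11,0,0,0,0.3],[0,0,-0.14,0,0,0,0.3],[0,0,-0.155,0,0,0,0.3],[0,0,-0.155,0,0,0,0.3],[0,0,-0.155,0,0,0,0.3]]])

```text
time_s: 4.53
position: [0.5288, -0.0564, 0.1466]
orientation: [1.181, 2.91, 0.0]
contact_force: [-0.9, -0.6, -2.6]
width: 0.0384
grip_force: 50.6
```

```bash
python3 -c "
from h import *
plan((.597,.167,.147),-.07)"
```

```text
delta [ 0.1334  0.2596 -0.0004] [1.6000e-03 1.0000e-03 1.1075e+00] | pos [ 0.5288 -0.0564  0.1466] yaw 0.7999 tilt [ 1.4e-03 -3.0e-04 -1.0e+00] t 4.53 F [-0.88 -0.65 -2.61] M [-0.006  0.002  0.011] w 0.0384 grip 50.6
```

Emit:
carry_out(deltas=[[[0.02,0.04,0,0,0,0.13,0.3],[0.04,0.08,0,0,0,0.28,0.3],[0.06,0.12,0,0,0,0.42,0.3],[0.08,0.16,0,0,0,0.57,0.3],[0.1,0.2,0,0,0,0.71,0.3],[0.12,0.23,0,0,0,0.85,0.3],[0.13,0.25,0,0,0,0.95,0.3],[0.1334,0.2596,0,0,0,1.0,0.3],[0.1334,0.2596,0,0,0,1.0,0.3],[0.1334,0.2596,0,0,0,1.0,0.3]]])

```text
time_s: 5.37
position: [0.5955, 0.167, 0.144]
orientation: [-2.201, -2.239, 0.006]
contact_force: [0.2, -0.2, -2.4]
width: 0.0382
grip_force: 50.9
```

```bash
python3 - <<'E'
from h import *
plan((.597,.167,.147),-.07)
for n in('scene','top'):
    L=[cam(n) for _ in range(4)]; c=L[0]; c['depth']=np.median([l['depth'] for l in L],0); W=world(c); np.savez(f'{n}2.npz',**c)
    if n=='scene':
        ims=[cv2.resize(c['img'][100:200,240:360],(720,600),interpolation=cv2.INTER_CUBIC)]
    P=W.reshape(-1,3); Q=P[(np.hypot(P[:,0]-.598,P[:,1]-.168)<.03)&(P[:,2]>.105)&(P[:,2]<.140)]; print(n,len(Q),Q.min(0).round(4) if len(Q) else '',Q.max(0).round(4) if len(Q) else '')
cv2.imwrite('pics/over.png',ims[0][:,:,::-1])
E
```

```text
delta [-0.0001  0.0019 -0.0038] [-0.0051  0.0018  0.1109] | pos [0.5955 0.167  0.144 ] yaw 0.0171 tilt [-0.004  -0.0013 -1.    ] t 5.37 F [ 0.17 -0.19 -2.42] M [-0.052  0.006 -0.046] w 0.0382 grip 50.9
scene 84 [0.5777 0.1471 0.1224] [0.6154 0.1854 0.1386]
top 0
```

View pics/over.png

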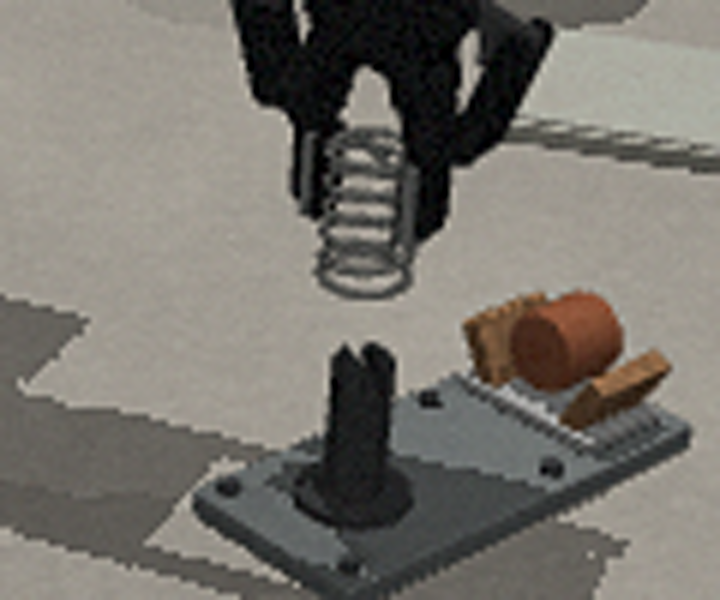

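The spring hangs upright in the pads, its lower ring around (365,280) and the rod's end below at (362,355). The cradle at (570,360) is clear of the fingers. I'll finish the turn and then measure the ring against the rod.

Emit:
carry_out(deltas=[[[0,0.002,-0.002,0,0,0.11,0.3],[0,0.002,-0.002,0,0,0.11,0.3],[0,0.002,-0.002,0,0,0.11,0.3],[0,0.002,-0.002,0,0,0.11,0.3]]])

```text
time_s: 6.1
position: [0.5984, 0.167, 0.1479]
orientation: [2.298, 2.142, 0.0]
contact_force: [0.8, 0.1, -1.7]
width: 0.0383
grip_force: 50.9
```

```bash
cat > m.py <<'E'
from h import *
from scipy.optimize import least_squares
plan((.597,.167,.147),-.07)
L=[cam('scene') for _ in range(6)]; c=L[0]; c['depth']=np.median([l['depth'] for l in L],0); c['img']=np.mean([l['img'].astype(float) for l in L],0); np.savez('scene3.npz',**c)
p0=bot.read_state()['position']; W=world(c); P=W.reshape(-1,3)
r=np.hypot(P[:,0]-p0[0],P[:,1]-p0[1]); zl=p0[2]-.0225
for a,b in((-.006,.006),(.0,.02),(.02,.04)):
    Q=P[(r<.026)&(P[:,2]>zl+a)&(P[:,2]<zl+b)]
    f=least_squares(lambda x:np.hypot(Q[:,0]-x[0],Q[:,1]-x[1])-.0185,p0[:2],loss='soft_l1',f_scale=.001); f.x
    print('z',round(zl+a,3),len(Q),'circle centre',f.x.round(4),'rms',np.sqrt(np.mean(f.fun**2)).round(4),'offset',(f.x-p0[:2]).round(4),'zmin',Q[:,2].min().round(4))
# same for rod, same camera
Q=P[(np.hypot(P[:,0]-.599,P[:,1]-.168)<.02)&(P[:,2]>.03)&(P[:,2]<.07)]
f=least_squares(lambda x:np.hypot(Q[:,0]-x[0],Q[:,1]-x[1])-.0135,[.599,.168],loss='soft_l1',f_scale=.001); print('rod',len(Q),f.x.round(4),np.sqrt(np.mean(f.fun**2)).round(4))
E
python3 m.py
```

```text
delta [-0.0001 -0.0017  0.0011] [ 0.0001 -0.     -0.0001] | pos [0.5984 0.167  0.1479] yaw -0.0701 tilt [ 1.e-04  0.e+00 -1.e+00] t 6.1 F [ 0.75  0.13 -1.75] M [-0.027 -0.001 -0.026] w 0.0383 grip 50.9
z 0.119 52 circle centre [0.5993 0.1676] rms 0.0012 offset [0.0009 0.0004] zmin 0.1251
z 0.125 92 circle centre [0.5993 0.1678] rms 0.0012 offset [0.001  0.0006] zmin 0.1258
z 0.145 84 circle centre [0.5979 0.167 ] rms 0.0028 offset [-0.0005 -0.0002] zmin 0.1458
rod 141 [0.5988 0.1687] 0.0007
```

Emit:
carry_out(deltas=[[[0.0007,0,0.015,0,0,0,0.3],[0.0007,0,0.03,0,0,0,0.3],[0.0007,0,0.04,0,0,0,0.3],[0.0007,0,0.045,0,0,0,0.3],[0.0007,0,0.05,0,0,0,0.3],[0.0007,0,0.055,0,0,0,0.3],[0.0007,0,0.058,0,0,0,0.3],[0.0007,0,0.058,0,0,0,0.3]]])

```text
time_s: 7.07
position: [0.5983, 0.1676, 0.1011]
orientation: [-2.3, -2.14, 0.001]
contact_force: [-0.3, -0.5, -1.4]
width: 0.0382
grip_force: 50.9
```

```bash
python3 -c "
from h import *
plan((.598,.1675,.056),-.07)"
```

```text
delta [-0.0002 -0.0004  0.0563] [-0.0007  0.0002 -0.0023] | pos [0.5983 0.1676 0.1011] yaw -0.0718 tilt [-5.e-04 -1.e-04 -1.e+00] t 7.07 F [-0.3  -0.47 -1.35] M [-0.003  0.061 -0.003] w 0.0382 grip 50.9
```

No contact, and the spring is 7 mm over the rod. I'll go on down to just above the snag height.

Emit:
carry_out(deltas=[[[0,0,0.01,0,0,0,0.3],[0,0,0.02,0,0,0,0.3],[0,0,0.03,0,0,0,0.3],[0,0,0.04,0,0,0,0.3],[0,0,0.048,0,0,0,0.3],[0,0,0.053,0,0,0,0.3],[0,0,0.055,0,0,0,0.3],[0,0,0.055,0,0,0,0.3]]])

```text
time_s: 7.73
position: [0.5982, 0.1676, 0.0567]
orientation: [-2.299, -2.14, 0.002]
contact_force: [0.3, 0.3, -1.6]
width: 0.0381
grip_force: 50.9
```

```bash
python3 -c "
from h import *
plan((.598,.1675,.050),-.07)"
```

```text
delta [-0.0001 -0.0002  0.0084] [-0.0014  0.0004 -0.0023] | pos [0.5982 0.1676 0.0567] yaw -0.0718 tilt [-1.1e-03 -2.0e-04 -1.0e+00] t 7.73 F [ 0.28  0.32 -1.59] M [0.014 0.039 0.036] w 0.0381 grip 50.9
```

Threaded freely. Now past the snag height in 1 mm steps, down to TCP 0.049.

Emit:
carry_out(deltas=[[[0,0,0.0015,0,0,0,0.3],[0,0,0.003,0,0,0,0.3],[0,0,0.0045,0,0,0,0.3],[0,0,0.006,0,0,0,0.3],[0,0,0.0075,0,0,0,0.3],[0,0,0.0085,0,0,0,0.3],[0,0,0.0085,0,0,0,0.3]]])

```text
time_s: 8.32
position: [0.5983, 0.1676, 0.0504]
orientation: [-2.3, -2.14, 0.0]
contact_force: [0.2, -0.1, -1.8]
width: 0.0385
grip_force: 50.9
```

```bash
python3 -c "
from h import *
plan((.598,.1675,.044),-.07)"
```

```text
delta [-0.0002 -0.0004  0.0081] [-0.0004  0.0001 -0.0023] | pos [0.5983 0.1676 0.0504] yaw -0.0718 tilt [-3.e-04 -1.e-04 -1.e+00] t 8.32 F [ 0.22 -0.11 -1.75] M [-0.074 -0.005 -0.005] w 0.0385 grip 50.9
```

Emit:
carry_out(deltas=[[[0,0,0.0015,0,0,0,0.3],[0,0,0.003,0,0,0,0.3],[0,0,0.0045,0,0,0,0.3],[0,0,0.006,0,0,0,0.3],[0,0,0.0065,0,0,0,0.3],[0,0,0.0065,0,0,0,0.3]]])

```text
time_s: 8.82
position: [0.5984, 0.1676, 0.0452]
orientation: [-2.3, -2.14, 0.001]
contact_force: [0.2, 0.3, -1.4]
width: 0.0383
grip_force: 50.9
```

```bash
python3 -c "
from h import *
plan((.598,.1675,.0425),-.07)
c=cam('scene'); im=cv2.resize(c['img'][120:220,240:360],(720,600),interpolation=cv2.INTER_CUBIC); cv2.imwrite('pics/down.png',im[:,:,::-1])"
```

```text
delta [-0.0002 -0.0004  0.0034] [-0.0005  0.0001 -0.0023] | pos [0.5984 0.1676 0.0452] yaw -0.0718 tilt [-4.e-04 -1.e-04 -1.e+00] t 8.82 F [ 0.2   0.27 -1.44] M [-0.033  0.016 -0.001] w 0.0383 grip 50.9
```

View pics/down.png

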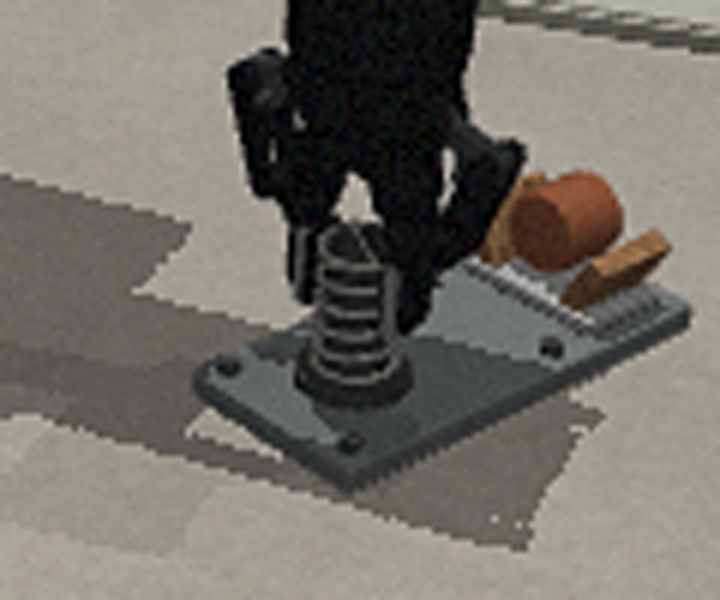

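The spring sits around the rod with its lower ring at (362,375), just above the seat, and its top level with the rod's end. There is no resistance, so the bar is in the slot. I'll lower the last 2–3 mm.

Emit:
carry_out(deltas=[[[0,0,0.001,0,0,0,0.3],[0,0,0.002,0,0,0,0.3],[0,0,0.0025,0,0,0,0.3],[0,0,0.0025,0,0,0,0.3]]])

```text
time_s: 9.2
position: [0.5984, 0.1677, 0.0433]
orientation: [-2.3, -2.14, 0.0]
contact_force: [0.3, -0.1, -1.7]
width: 0.0386
grip_force: 50.9
```

Emit:
carry_out(deltas=[[[0,0,0.001,0,0,0,0.3],[0,0,0.001,0,0,0,0.3],[0,0,0.001,0,0,0,0.5],[0,0,0.001,0,0,0,0.6],[0,0,0.001,0,0,0,0.8],[0,0,0.001,0,0,0,0.9],[0,0,0.001,0,0,0,0.9],[0,0,0.001,0,0,0,0.9]]])

```text
time_s: 9.87
position: [0.5985, 0.1677, 0.0425]
orientation: [-2.3, -2.14, 0.0]
contact_force: [-0.3, 0.5, -0.8]
width: 0.0772
grip_force: 0.0
```

Emit:
carry_out(deltas=[[[0,0,-0.03,0,0,0,0.9],[0,0,-0.07,0,0,0,0.9],[0,0,-0.12,0,0,0,0.9],[0,0,-0.17,0,0,0,0.9],[0,0,-0.2,0,0,0,0.9],[0,0,-0.2,0,0,0,0.9],[0,0,-0.2,0,0,0,0.9]]])

```text
time_s: 10.45
position: [0.5997, 0.1679, 0.2049]
orientation: [2.298, 2.139, 0.007]
contact_force: [-0.5, 0.3, -1.7]
width: 0.0768
grip_force: 0.0
```

```bash
python3 - <<'E'
from h import *
plan((.598,.1675,.2),-.07)
c=cam('scene'); im=cv2.resize(c['img'][120:220,240:360],(720,600),interpolation=cv2.INTER_CUBIC); cv2.imwrite('pics/end.png',im[:,:,::-1])
W=world(c).reshape(-1,3); r=np.hypot(W[:,0]-.599,W[:,1]-.168)
Q=W[(r<.024)&(W[:,2]>.055)&(W[:,2]<.1)]; print('zmax',np.percentile(Q[:,2],[50,90,99]).round(4)); T=Q[Q[:,2]>.074]; print((T.min(0)+T.max(0))/2, T.max(0)-T.min(0))
E
```

```text
delta [-0.0007 -0.0021  0.0061] [ 0.006  -0.0016 -0.0022] | pos [0.5997 0.1679 0.2049] yaw -0.0717 tilt [ 0.0048  0.001  -1.    ] t 10.45 F [-0.49  0.31 -1.66] M [-0.016 -0.006  0.007] w 0.0768 grip 0.0
zmax [0.0755 0.0855 0.0875]
[0.59995815 0.16703426 0.0810725 ] [0.03866529 0.03798055 0.01391586]
```

View pics/end.png

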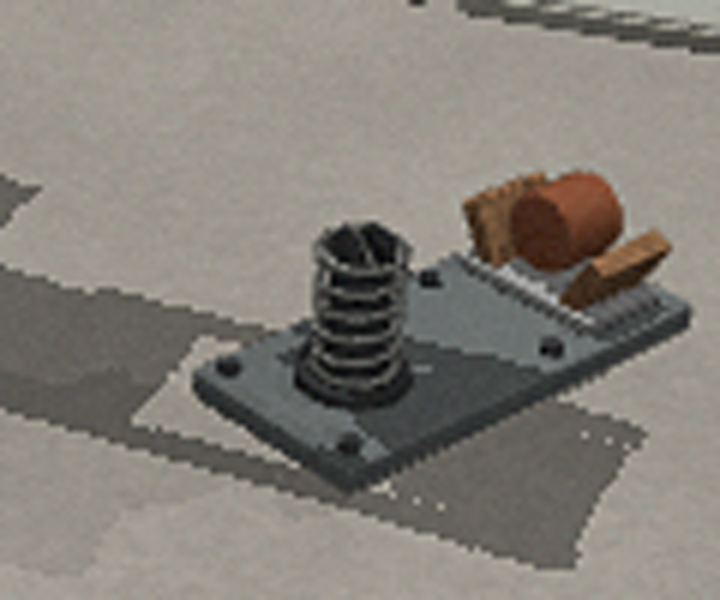

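The spring stands upright on the seat, its top ring at (362,240) and the bar lying in the slot between the two halves of the rod's end. I check the ring's height and hand in.

```bash
python3 - <<'E'
from h import *
c=cam('scene'); W=world(c).reshape(-1,3); r=np.hypot(W[:,0]-.599,W[:,1]-.1677)
z=np.percentile(W[(r>.0165)&(r<.021)&(W[:,2]>.06)&(W[:,2]<.11)][:,2],[90,98]); print('ring top z',z.round(4))
if z[1]<.084: print(bot.close_job())
E
```

```text
ring top z [0.0805 0.0819]
the job is handed in; nothing more can be done
None
```

The wide spring is home on its seat with the cross-bar in the slot: its top ring measured about 81 mm above the bench against 80 mm expected. The gripper is open and clear, no snag or force showed on the way down, and the job was handed in at about 10.5 s, with no verdict shown.

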